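# Ghost pass along a practice-skin seam

### The job

Take the pink tattoo pen out of the stand and make a dry pass along the straight purple seam between the two practice skins: begin at the green dot and follow the seam slowly, about 3 cm a second, to the red dot, with the pen upright and its tip just above or lightly on the skin (within about 10 mm), without pressing hard. Then stand the pen back in the hole it came from and let go of it, leaving the blue pen alone.

Things in the scene. Friction and masses are not known exactly. Their poses are not given: they have to be found in the camera images.
- pink_pen_grip (a point): where to grip the pink tattoo pen: on its axis at the middle of its upright round barrel (28 mm diameter, 66 mm long, plus a 6 mm dark cap on top), 82 mm above the tip, z up along the pen. The pen is loose, 118 mm tall, about 160 g, standing tip down in a hole of the white stand.
- pink_pen_tip (a point): the point of the pink pen's steel nose, 82 mm straight below its grip point. The nose is 40 mm long, 14 mm thick, tapering to 6 mm at the point; above it a flange 48 mm across and 6 mm thick rests on the stand's top, so that the tip hangs 15 mm above the table.
- board: fixed practice board, grey, 200 x 100 mm, with a pale (+y) and a brown (-y) rigid skin panel; flat top 25 mm above the table. The seam between them is a straight purple line along its x axis through the middle, green dot (start) at x = -60 mm, red dot (end) at x = +60 mm, each 16 mm across. Origin: centre of the underside, on the table; z up.
- blue_pen_grip (a point): middle of the barrel of the blue pen, same size and shape as the pink: leave it alone. It stands in the other hole of the stand: a fixed white plate 190 x 70 mm, 10 mm thick, on end legs, top 55 mm above the table, with two 36 mm round through holes 110 mm apart. Either pen may be in either hole.
There are look-alikes about, which are no part of the job. There is more than one size of the part that bears pink_pen_grip; the job needs the smallest.

How it is judged (in metres and radians):
On the way, in this order (a step that is already met when the one before it is completed fails the run):
1. the tip of the pink pen is low over the green dot (within 10 mm along and 12 mm across the seam, at most 12 mm above the skin), pen upright within 15 degrees (x of pink_pen_tip in the frame of board between -0.07 and -0.05 m and y of pink_pen_tip in the frame of board between -0.012 and 0.012 m and z of pink_pen_tip in the frame of board below 0.037 m and angle between pink_pen_tip's own z axis and vertical below 0.26 rad), for 0.2 s.
2. the tip of the pink pen is low past the first fifth of the seam (within 10 mm along and 12 mm across the seam, at most 12 mm above the skin), pen upright within 15 degrees (x of pink_pen_tip in the frame of board between -0.046 and -0.026 m and y of pink_pen_tip in the frame of board between -0.012 and 0.012 m and z of pink_pen_tip in the frame of board below 0.037 m and angle between pink_pen_tip's own z axis and vertical below 0.26 rad), for 0.2 s.
3. the tip of the pink pen is low past the second fifth (within 10 mm along and 12 mm across the seam, at most 12 mm above the skin), pen upright within 15 degrees (x of pink_pen_tip in the frame of board between -0.022 and -0.002 m and y of pink_pen_tip in the frame of board between -0.012 and 0.012 m and z of pink_pen_tip in the frame of board below 0.037 m and angle between pink_pen_tip's own z axis and vertical below 0.26 rad), for 0.2 s.
4. the tip of the pink pen is low past the third fifth (within 10 mm along and 12 mm across the seam, at most 12 mm above the skin), pen upright within 15 degrees (x of pink_pen_tip in the frame of board between 0.002 and 0.022 m and y of pink_pen_tip in the frame of board between -0.012 and 0.012 m and z of pink_pen_tip in the frame of board below 0.037 m and angle between pink_pen_tip's own z axis and vertical below 0.26 rad), for 0.2 s.
5. the tip of the pink pen is low past the fourth fifth (within 10 mm along and 12 mm across the seam, at most 12 mm above the skin), pen upright within 15 degrees (x of pink_pen_tip in the frame of board between 0.026 and 0.046 m and y of pink_pen_tip in the frame of board between -0.012 and 0.012 m and z of pink_pen_tip in the frame of board below 0.037 m and angle between pink_pen_tip's own z axis and vertical below 0.26 rad), for 0.2 s.
6. the tip of the pink pen is low over the red dot (within 10 mm along and 12 mm across the seam, at most 12 mm above the skin), pen upright within 15 degrees (x of pink_pen_tip in the frame of board between 0.05 and 0.07 m and y of pink_pen_tip in the frame of board between -0.012 and 0.012 m and z of pink_pen_tip in the frame of board below 0.037 m and angle between pink_pen_tip's own z axis and vertical below 0.26 rad), for 0.2 s.
At the end, for the whole second after the job is handed in: The pink pen stands released in the hole it came from, upright within about 10 degrees and its tip within 20 mm of where it was at the start; the blue pen is within 20 mm of its starting place (distance of each of pink_pen_tip, blue_pen_grip from where it was at the start of the episode below 0.02 m and angle between pink_pen_tip's own z axis and vertical below 0.17 rad); the robot touches nothing.
It fails at once if the practice board is pressed with more than 25 N (contact force between board and anything else above 25 N).
It fails at once if the blue pen is moved by more than 20 mm (distance of blue_pen_grip from where it was at the start of the episode above 0.02 m).
It also fails if it takes over 61 s, if anything falls off the work surface, if the arm or the gripper's body presses on something with over 40 N, if the wrist force passes 120 N, or if a joint passes its speed limit or range.

### The arm

A 7-joint arm with a two-finger parallel gripper is mounted at the origin on the work surface. World frame = base frame: x ahead of the robot, y to its left, z up, the work surface at z = 0. Lengths are in mm, angles in rad, forces in N, time in s.
With the tool pointing down it reaches from about 400 to 875 mm from the base axis. Payload 19.3 kg.
Tool frame: the origin (TCP) lies at the very end of the fingers, on their centre line; the grasp point (between the pads) lies 19 mm behind it (grip_point_offset is the z of the grasp point in the tool frame, in mm); z points along the fingers, y is the line along which they close (so a half turn about z gives the same grasp; the last joint's range is limited). The gripper opens to 85 mm and grips with 20 to 120 N. Pads are 22 mm wide; open, the fingers measure 114 mm over their backs; the gripper's body (76 mm by 85 mm) begins 54 mm behind the grasp point. The pads swing forward as they close: fully open they stand 13 mm farther back than shut.
Start: joints at [1.135, 0.521, -0.036, 1.599, 0.021, 1.021, -0.113], TCP at [223.532, -583.651, 231.291] pointing down, gripper open.
Joint ranges: [-2.91, 2.91], [-0.3, 2.13], [-1.5, 1.42], [0.17, 2.43], [-1.26, 4.41], [0.16, 1.93], [-2.52, 2.52]. Speed limits (rad/s): [1.89, 1.89, 2.39, 2.39, 3.01, 3.01, 3.01].

### API

Orientations are given as a 3x3 rotation matrix whose columns are the frame's x, y, z axes.
In Python, from workcell import movep, movel, goto_joints, open_gripper, clamp, wait, inverse_kinematics, read_state, camera, PlanningError, finish_job, grip_point_offset gives the robot as it stands. Calls block until the motion is done:
- movep(position, orientation): joint-space move of the TCP to a pose.
- movel(position, frame=None, max_speed=150, guard=None): straight line of the TCP; frame=None keeps the orientation; max_speed is the mean speed in mm/s. With guard (N) it stops when the force on the tool has changed by that much, and returns True; else False.
- goto_joints(angles): joint-space move.
- open_gripper() and clamp(): open the fingers fully, or close them until they stop; the grip force is fixed at half the most.
- wait(seconds).
- inverse_kinematics(position, orientation): joint angles nearest the present ones, or None.
- read_state(): the state.
- camera(name): name is "scene" or "top" or "wrist"; returns a dict with "image" (400x640x3 uint8, blue, green, red), "range_z" (400x640 float32, mm along the optical axis (not along the pixel's ray), 0 where there is no reading), "fx", "fy", "cx", "cy" (pixels), "cam_to_world" (4x4, takes a point from camera to world coordinates). Camera axes: x right, y up, looking along -z (the intrinsics and any distortion apply to the point x, -y, -z); pixel columns grow to the right and rows downward; lengths in mm; the calibration is good to about 2 mm. A picture is of the moment at which its call begins.
A pose or a line that the arm cannot do raises PlanningError and nothing moves.
- finish_job(): hands the job in; it is judged then, once.
The state is a dict: "time": time; "qpos": joint angles; "qvel": joint speeds; "joint_efforts": joint torques, N m; "eef_pos": TCP position; "tool_rot": TCP orientation; "ft_force": force on the tool from outside, world axes, zero at the start; "torque": the same for the moment, N m; "finger_gap": finger opening in mm; "gripper_force": force on a finger pad.
Only numpy, scipy, OpenCV 4.12 (cv2) and the standard library are available. Lean on these libraries where they do the work, as an engineer would, in place of code of your own. Each camera call takes 0.05 s, during which the arm holds its last target. There are 200 camera calls.

## Working session

There is one attempt and no reset: what is moved stays moved. The work goes in short steps, each a Python script; the robot and the scene stay as the last script left them, time stands still between calls to the robot, and variables do not carry over. Pictures are saved under pics/ and viewed, at most 10 in all, crops included, and the job is handed in when it is done.

```bash
mkdir -p pics; python3 - <<'E'
from workcell import *
import cv2,pickle,numpy as np
for n in("scene","top"):
    c=camera(n); pickle.dump(c,open(n+'.pkl','wb')); cv2.imwrite(f'pics/{n}0.png',c['image'])
    print(n,c['fx'],c['fy'],c['cx'],c['cy'],np.round(c['cam_to_world'],3).tolist(),[k for k in c])
s=read_state();print(s['time'],np.round(s['tool_rot'],3).tolist(),grip_point_offset,s['finger_gap'])
E
```

```text
scene 511.2934206526715 511.2934206526715 325.7123948518217 199.70262005940083 [[-0.629, -0.627, 0.46, 981.214], [0.777, -0.504, 0.376, 455.027], [-0.004, 0.594, 0.805, 981.97], [0.0, 0.0, 0.0, 1.0]] ['image', 'range_z', 'fx', 'fy', 'cx', 'cy', 'cam_to_world']
top 405.7335726305424 405.7335726305424 317.27900477933554 198.40090127071096 [[0.0, 0.994, -0.112, 380.555], [-1.0, 0.0, 0.0, 7.949], [0.0, 0.112, 0.994, 787.366], [0.0, 0.0, 0.0, 1.0]] ['image', 'range_z', 'fx', 'fy', 'cx', 'cy', 'cam_to_world']
0.1 [[0.934, 0.358, -0.0], [0.358, -0.934, 0.001], [-0.0, -0.001, -1.0]] -18.700000000000003 84.87261165682706
```

View pics/top0.png

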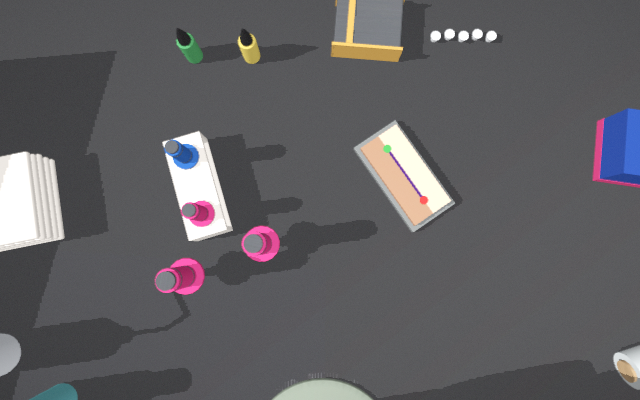

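View pics/scene0.png

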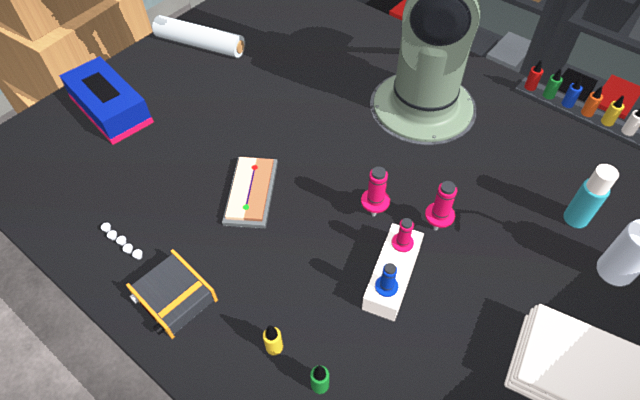

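```bash
cat > h.py <<'E'
import numpy as np,cv2,pickle
def ray(c,u,v,z):
    T=np.array(c['cam_to_world']);d=T[:3,:3]@[(u-c['cx'])/c['fx'],-(v-c['cy'])/c['fy'],-1];o=T[:3,3]
    return o+d*(z-o[2])/d[2]
def cloud(c):
    T=np.array(c['cam_to_world']);v,u=np.mgrid[:400,:640];r=c['range_z']
    p=np.stack([(u-c['cx'])/c['fx']*r,-(v-c['cy'])/c['fy']*r,-r],-1)
    return p@T[:3,:3].T+T[:3,3]
def blobs(c,lo,hi,amin=15):
    m=cv2.inRange(cv2.cvtColor(c['image'],cv2.COLOR_BGR2HSV),lo,hi)
    n,l,s,ce=cv2.connectedComponentsWithStats(m)
    return [(s[i][4],ce[i],l==i) for i in range(1,n) if s[i][4]>=amin]
E
python3 - <<'E'
from h import *
cs={n:pickle.load(open(n+'.pkl','rb')) for n in('top','scene')}
np.set_printoptions(precision=1,suppress=True)
for n,c in cs.items():
    P=cloud(c);print(n)
    for nm,lo,hi in(('pink',(155,120,80),(175,255,255)),('blue',(100,120,60),(118,255,255)),('green',(45,120,60),(75,255,255)),('red',(0,180,100),(4,255,255)),('purple',(120,60,40),(154,255,255))):
        for a,ce,m in blobs(c,lo,hi):
            q=P[m&(c['range_z']>0)]
            print(nm,a,ce,'cloud med',np.median(q,0),'z',q[:,2].min(),q[:,2].max(),'dot25',ray(c,*ce,25))
    # caps: points by height close to pink pens
    hsv=cv2.cvtColor(c['image'],cv2.COLOR_BGR2HSV)
    z=P[...,2]; m=((z>120)&(z<260)&(hsv[...,1]<90)&(hsv[...,2]<130)&(c['range_z']>0)).astype(np.uint8)
    k,l,s,ce=cv2.connectedComponentsWithStats(m)
    for i in range(1,k):
        if 20<s[i][4]<900: q=P[l==i];print('cap',s[i],ce[i],np.median(q,0))
c=cs['top']['image'][110:310,130:310];a=cv2.resize(c,None,fx=2.2,fy=2.2)
b=cv2.resize(cs['scene']['image'][150:330,340:480],None,fx=2.44,fy=2.44);h=min(len(a),len(b))
cv2.imwrite('pics/crop.png',np.hstack([a[:h],b[:h]]))
E
```

```text
top
pink 554 [602.7 157.3] cloud med [ 547.3 -544.4    8.3] z -3.861006708947343 20.02412601157721 dot25 [ 546.1 -538.3   25. ]
pink 471 [201.5 213.4] cloud med [432.6 206.5  63. ] z -1.1621286348001831 128.3573127838082 dot25 [438.2 225.8  25. ]
pink 785 [263.7 243.5] cloud med [381.   95.7  61.3] z -4.340197055334784 156.56587209405973 dot25 [381.9 107.8  25. ]
pink 1038 [185.6 275.9] cloud med [329.  226.5  62.3] z -4.42135983636058 158.48028780855066 dot25 [322.2 251.4  25. ]
blue 2581 [621.5 146.6] cloud med [ 557.2 -547.2   65.6] z -3.496663317706748 83.88874071683131 dot25 [ 567. -576.   25.]
blue 497 [184.8 155.7] cloud med [533.2 239.1  68.7] z -3.057505400426635 127.92923326376513 dot25 [548.9 261.3  25. ]
green 293 [192.6  51.7] cloud med [748.8 247.3  38.7] z 1.1542335586781292 66.85292893955238 dot25 [757.7 253.5  25. ]
green 35 [386.7 148.2] cloud med [ 563.8 -125.8   24.6] z 22.36964439503072 28.08387124385638 dot25 [ 563.6 -125.3   25. ]
purple 101 [405.4 174.3] cloud med [ 512.  -161.2   24.4] z 21.05629392673029 27.82304623643347 dot25 [ 513.  -159.9   25. ]
purple 
[... 1743 characters left out ...]
t25 [-349.6  406.5   25. ]
purple 82 [ 99.3 120. ] cloud med [ 606.7 -603.    23.1] z 14.35686461344767 32.98765511340673 dot25 [ 605.9 -621.3   25. ]
purple 15 [144.  120.1] cloud med [ 529.1 -536.6   17.9] z 0.3113172381970344 20.80121228944961 dot25 [ 532.  -529.1   25. ]
purple 52 [249.6 187.8] cloud med [ 520.6 -156.5   26.3] z 22.22212865263259 29.377234638288087 dot25 [ 520.4 -154.9   25. ]
cap [456  48  12  18  36] [463.1  56.4] [ 41.2  95.3 232.4]
cap [372 166  14  13 139] [378.4 172.2] [386.9 110.7 157.6]
cap [441 181  15  13 146] [447.9 186.9] [329.3 243.3 157.9]
cap [402 218  10  10  84] [406.5 222.5] [438.8 219.6 133.2]
cap [385 264  11  10  86] [389.7 268.4] [545.5 252.6 133. ]
```

View pics/crop.png

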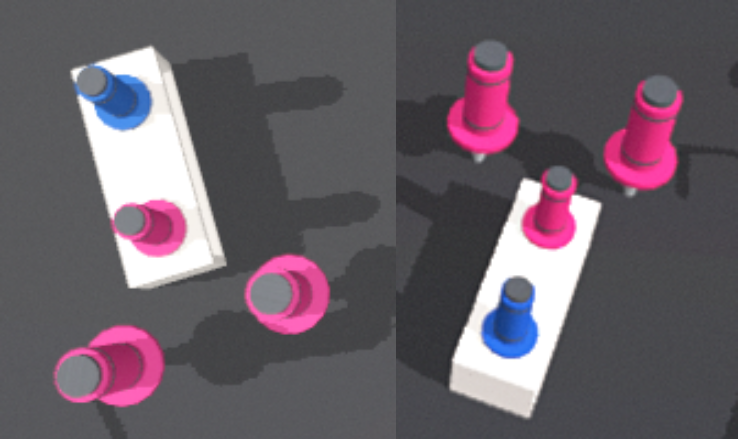

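Candidates for the pink pen in the top view are (201,213) in the stand with cap at z = 133, (263,243) with cap at about 158, and (185,276) with cap at about 158. The one at (201,213) fits: it stands in the stand, is the smallest, and its 133 mm cap height matches 15+118. The crop confirms this. Next I'll refine its position, the blue pen's and the seam from both views.

```bash
python3 - <<'E'
from h import *
from workcell import *
np.set_printoptions(precision=1,suppress=True)
cs={n:pickle.load(open(n+'.pkl','rb')) for n in('top','scene')}
def near(c,m,u,v,r):
    w=np.zeros_like(m);cv2.circle(w,(u,v),r,255,-1);m=m&w
    n,l,s,ce=cv2.connectedComponentsWithStats(m);i=1+np.argmax(s[1:,4]);return ce[i],s[i]
for n,pts in(('top',{'pink':(189,210),'blue':(173,147)}),('scene',{'pink':(406,222),'blue':(390,268)})):
    c=cs[n];hsv=cv2.cvtColor(c['image'],cv2.COLOR_BGR2HSV);cap=cv2.inRange(hsv,(0,0,60),(180,80,135))
    for k,p in pts.items():
        ce,s=near(c,cap,*p,9);print(n,k,ce,s,ray(c,*ce,133))
    g=(387,149) if n=='top' else(246,207);r=(424,200) if n=='top' else(254,168)
    d=[]
    for nm,p,lo,hi in(('green',g,(40,90,60),(80,255,255)),('red',r,(0,120,80),(10,255,255))):
        m=cv2.inRange(hsv,lo,hi)
        if nm=='red': m|=cv2.inRange(hsv,(172,120,80),(180,255,255))
        ce,s=near(c,m,*p,9);q=ray(c,*ce,25);d.append(q);print(n,nm,ce,s,q)
    print('len',np.linalg.norm(d[1]-d[0]))
# stand outline
c=cs['top'];P=cloud(c);hsv=cv2.cvtColor(c['image'],cv2.COLOR_BGR2HSV)
m=(hsv[...,1]<50)&(hsv[...,2]>150)&(abs(P[...,2]-55)<6)&(abs(P[...,0]-490)<150)&(abs(P[...,1]-235)<120)
q=P[m];print('stand',cv2.minAreaRect(q[:,:2].astype(np.float32)))
E
```

```text
top pink [193.4 210.2] [191 205   5  11  20] [435.3 208.1 133. ]
top blue [175.1 149.3] [171 144   7  10  21] [535.7 241.8 133. ]
top green [386.6 148.5] [383 145   8   8  47] [ 563.1 -125.2   25. ]
top red [423.2 199.8] [420 196   8   9  52] [ 464.2 -192.5   25. ]
len 119.66898543908256
scene pink [406.7 222.3] [402 218  11  10  90] [438.6 219.5 133. ]
scene blue [389.8 268.3] [385 264  11  10  86] [545.3 252.6 133. ]
scene green [245.7 206.6] [243 204   6   6  29] [ 565.5 -123.6   25. ]
scene red [254.6 167.1] [252 165   6   5  25] [ 466.6 -190.    25. ]
len 119.1150110974179
stand ((488.3006896972656, 233.2335205078125), (190.4961700439453, 71.08700561523438), 17.016258239746094)
```

```bash
cat >> h.py <<'E'
def R(y):
    y=np.array([*y,0.]);y/=np.linalg.norm(y);z=np.array([0,0,-1.]);return np.stack([np.cross(y,z),y,z],1)
PINK=np.array([437.2,218.3]);G=np.array([564.3,-124.4]);E=np.array([465.4,-191.3])
a=np.radians(17);R0=R((np.sin(a),-np.cos(a)))
E
python3 - <<'E'
from h import *
from workcell import *
np.set_printoptions(precision=2,suppress=True)
for p in((*PINK,240),(*PINK,78),(*G,93),(*E,93),(*G,170)):
    print(p[:2],inverse_kinematics(p,R0),inverse_kinematics(p,R0*[-1,-1,1]))
movep((*PINK,240),R0)
s=read_state();print(s['time'],s['eef_pos'],s['qpos'])
c=camera('wrist');pickle.dump(c,open('wrist.pkl','wb'));cv2.imwrite('pics/wrist1.png',c['image'])
E
```

```text
(np.float64(437.2), np.float64(218.3)) [ 0.12  0.42 -0.92  1.91  0.39  1.01 -2.24] [ 0.35  0.61 -1.33  1.9   0.65  1.17  0.65]
(np.float64(437.2), np.float64(218.3)) [-0.22  0.59 -0.47  2.06  0.46  0.6  -2.29] [ 0.09  0.72 -0.92  2.04  0.82  0.8   0.53]
(np.float64(564.3), np.float64(-124.4)) [ 0.25  0.63 -0.19  1.83  0.17  0.7  -1.31] [ 0.62  0.73 -0.74  1.81  0.64  0.85  1.44]
(np.float64(465.4), np.float64(-191.3)) [ 0.38  0.54 -0.14  2.03  0.13  0.58 -1.12] [ 0.81  0.64 -0.73  2.    0.63  0.74  1.56]
(np.float64(564.3), np.float64(-124.4)) [ 0.27  0.53 -0.22  1.78  0.15  0.85 -1.29] [ 0.66  0.63 -0.79  1.76  0.53  0.98  1.52]
3.0167 [437.5  217.81 239.93] [ 0.12  0.42 -0.91  1.91  0.39  1.01 -2.24]
```

View pics/wrist1.png

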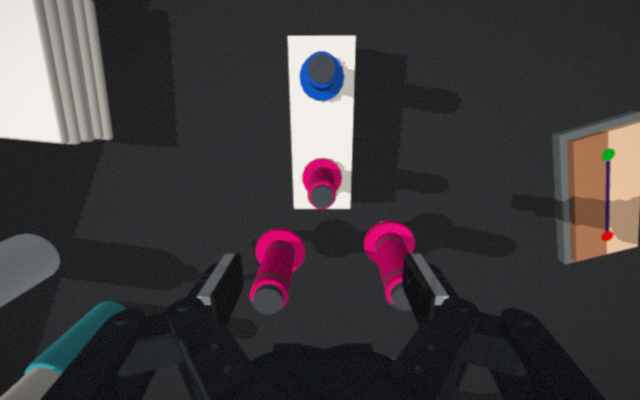

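The wrist view shows the stand pen's cap at (321,195), centred between the fingers (about columns 220–425). Next I'll grasp and lift.

```bash
python3 - <<'E'
from h import *
from workcell import *
np.set_printoptions(precision=2,suppress=True)
print(movel((*PINK,78),R0,guard=15)); s=read_state();print(s['eef_pos'],s['qpos'])
clamp();s=read_state();print(s['time'],s['finger_gap'],s['gripper_force'],s['ft_force'])
movel((*PINK,165),R0,max_speed=80)
s=read_state();print(s['time'],s['finger_gap'],s['eef_pos'],s['ft_force'])
for n in('scene','top'):
    c=camera(n);pickle.dump(c,open(n+'2.pkl','wb'));cv2.imwrite(f'pics/{n}2.png',c['image'])
cv2.imwrite('pics/s2.png',cv2.resize(pickle.load(open('scene2.pkl','rb'))['image'][100:340,320:500],None,fx=2.5,fy=2.5))
E
```

```text
False
[437.45 218.51  78.56] [-0.06  0.64 -0.7   2.05  0.65  0.69 -2.46]
4.8667 26.997098578088888 58.43045175075531 [-1.55 -1.67  7.11]
6.1 26.521344691625526 [436.99 218.18 164.55] [ 0.43 -0.07 -2.33]
```

View pics/s2.png

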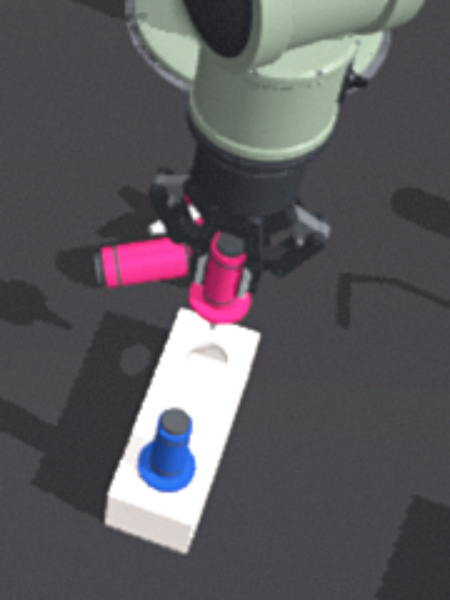

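The pen is gripped upright and clear of its hole. However, a larger look-alike next to the stand has been knocked over. I'll check where it lies.

```bash
python3 - <<'E'
from h import *
np.set_printoptions(precision=1,suppress=True)
for n in('scene2','top2'):
    c=pickle.load(open(n+'.pkl','rb'));P=cloud(c)
    for a,ce,m in blobs(c,(155,120,80),(175,255,255)):
        q=P[m&(c['range_z']>0)];print(n,a,ce,np.median(q,0),np.percentile(q,[2,98],0).round().tolist())
E
```

```text
scene2 423 [117.3 126.5] [ 595.6 -545.1    8.9] [[511.0, -773.0, -2.0], [627.0, -530.0, 20.0]]
scene2 514 [407.9 215. ] [449.4 223.2 164.9] [[346.0, 199.0, 0.0], [460.0, 240.0, 215.0]]
scene2 459 [380.3 203.8] [372.1 117.1  38.3] [[349.0, 87.0, -0.0], [441.0, 174.0, 169.0]]
scene2 82 [363.3 206.1] [399.3  90.2  32.5] [[364.0, 60.0, -0.0], [408.0, 100.0, 39.0]]
top2 548 [602.9 157.3] [ 546.4 -544.2    8.5] [[494.0, -610.0, -2.0], [623.0, -533.0, 18.0]]
```

View pics/top2.png

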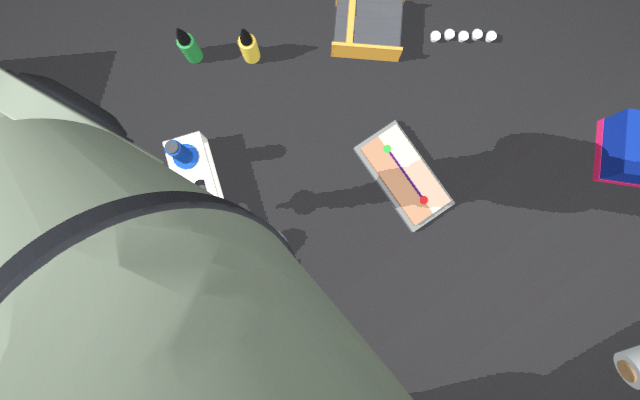

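```bash
python3 - <<'E'
from h import *
from workcell import *
np.set_printoptions(precision=2,suppress=True)
c=pickle.load(open('scene2.pkl','rb'));print('tip ray',ray(c,405.2,230,101))
movel((*G,165),R0,max_speed=150)
s=read_state();print(s['time'],s['eef_pos'],s['finger_gap'],s['qpos'])
movel((*G,105),R0,max_speed=80)
for n in('scene','top'):
    c=camera(n);pickle.dump(c,open(n+'3.pkl','wb'));cv2.imwrite(f'pics/{n}3.png',c['image'])
a=cv2.resize(pickle.load(open('scene3.pkl','rb'))['image'],None,fx=1,fy=1)
b=cv2.resize(a[130:250,190:310],(400,400))
cv2.imwrite('pics/s3.png',np.hstack([b,a[:,240:]]))
E
```

```text
tip ray [435.9  218.82 101.  ]
8.7833 [ 564.25 -123.94  165.06] 26.393190111924223 [ 0.63  0.63 -0.75  1.76  0.51  0.96 -1.6 ]
```

View pics/s3.png

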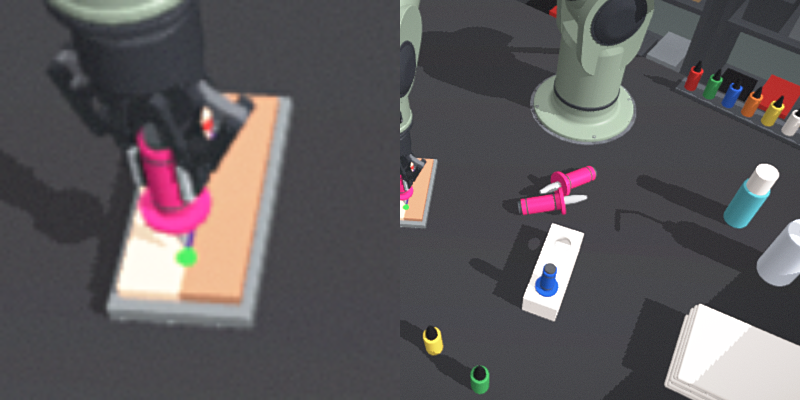

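```bash
python3 - <<'E'
from h import *
np.set_printoptions(precision=1,suppress=True)
c=pickle.load(open('scene3.pkl','rb'))
T=np.linalg.inv(c['cam_to_world'])
for z in(41.5,81.5,87.5,159.5):
    p=T@[564.3,-124,z,1];u=c['cx']+c['fx']*p[0]/-p[2];v=c['cy']-c['fy']*p[1]/-p[2]
    print(z,(u,v),'crop',(u-190)/.3,(v-130)/.3)
print('flange',ray(c,190+175*.3,130+210*.3,84.5))
print('tip?',ray(c,190+188*.3,130+243*.3,41.5))
for n in('scene3','top3'):
    c=pickle.load(open(n+'.pkl','rb'));P=cloud(c)
    for a,ce,m in blobs(c,(155,120,80),(175,255,255)):
        q=P[m&(c['range_z']>0)];print(n,a,ce,np.median(q,0),np.percentile(q,[2,98],0).round().tolist())
E
```

```text
41.5 (np.float64(245.0098271453507), np.float64(201.91483079003476)) crop 183.36609048450234 239.7161026334492
81.5 (np.float64(242.64713105097587), np.float64(191.26717711136152)) crop 175.49043683658624 204.2239237045384
87.5 (np.float64(242.28110865943813), np.float64(189.61767183939162)) crop 174.27036219812712 198.72557279797206
159.5 (np.float64(237.6314847466234), np.float64(168.66381946811222)) crop 158.77161582207805 128.87939822704075
flange [ 569.3 -118.9   84.5]
tip? [ 564.3 -119.6   41.5]
scene3 430 [117.7 126.5] [ 596.5 -545.3    8.6] [[510.0, -772.0, -2.0], [628.0, -531.0, 21.0]]
scene3 915 [410.1 183.4] [284.4 141.8  40.4] [[207.0, 93.0, -0.0], [354.0, 167.0, 64.0]]
scene3 346 [240.1 188. ] [ 576.4 -115.    99. ] [[550.0, -139.0, 83.0], [588.0, -101.0, 155.0]]
scene3 462 [380.3 203.6] [370.9 117.1  38. ] [[340.0, 87.0, 0.0], [396.0, 144.0, 48.0]]
scene3 82 [363.3 206.1] [399.5  89.6  32. ] [[363.0, 60.0, -0.0], [407.0, 100.0, 40.0]]
top3 237 [394.4 146.2] [ 549.5 -125.5   87.6] [[540.0, -145.0, 84.0], [559.0, -106.0, 161.0]]
top3 112 [277.8 239.5] [390.1  80.2  33.5] [[375.0, 68.0, 3.0], [403.0, 96.0, 38.0]]
top3 698 [262.  254.1] [362.8 108.8  38.8] [[334.0, 81.0, -0.0], [390.0, 138.0, 46.0]]
top3 747 [251.4 285.6] [299.1 128.7  47.4] [[274.0, 89.0, -1.0], [349.0, 163.0, 63.0]]
top3 775 [246.5 323.9] [238.4 135.   37.6] [[202.0, 111.0, -0.0], [271.0, 161.0, 46.0]]
```

The top view's depth puts the flange top at 87.6 against 87.5 expected, so the pen hasn't slipped. Next is the pass along the seam.

```bash
python3 - <<'E'
from h import *
from workcell import *
np.set_printoptions(precision=2,suppress=True)
hit=movel((*G,94),R0,max_speed=25,guard=5)
z=94
if hit: z=read_state()['eef_pos'][2]+3; movel((*G,z),R0,max_speed=20)
wait(.5);s=read_state();print(hit,z,s['time'],s['eef_pos'],s['ft_force'],s['finger_gap'])
for f in np.arange(.2,1.01,.2):   # constant pace, no guard needed: 5 mm clear
    pass
print(movel((*E,z),R0,max_speed=28))
wait(.5);s=read_state();print(s['time'],s['eef_pos'],s['ft_force'],s['finger_gap'])
c=camera('top');P=cloud(c)
for a,ce,m in blobs(c,(155,120,80),(175,255,255)):
    if ce[1]<240 and ce[0]<560 and ce[0]>300: q=P[m];print(a,ce,np.median(q,0))
movel((*E,165),R0,max_speed=100)
movel((*PINK,165),R0,max_speed=150)
s=read_state();print(s['time'],s['eef_pos'],s['qpos'],s['finger_gap'])
E
```

```text
False 94 10.875 [ 564.3  -124.44   94.04] [-0.38 -0.46 -2.55] 26.6823367760658
False
15.7917 [ 465.42 -191.32   94.  ] [-0.65 -0.1  -1.35] 26.820929842152406
41 [423.83 188.12] [ 479.47 -179.41   75.89]
85 [431.12 206.73] [ 444.87 -189.41   75.14]
19.5833 [437.28 217.93 164.99] [ 0.05  0.51 -0.83  1.99  0.5   0.86 -2.34] 26.863814266811094
```

```bash
python3 - <<'E'
from h import *
from workcell import *
np.set_printoptions(precision=2,suppress=True)
print(movel((*PINK,95),R0,max_speed=80,guard=15))
print(movel((*PINK,78),R0,max_speed=25,guard=5))
s=read_state();print(s['time'],s['eef_pos'],s['ft_force'])
if s['eef_pos'][2]<82:
    open_gripper();wait(.3);movel((*PINK,200),R0,max_speed=100)
    movep((*G,250),R0);wait(.5)
    s=read_state();print(s['time'],s['finger_gap'],s['ft_force'])
    c=camera('scene');cv2.imwrite('pics/s4.png',c['image'])
    P=cloud(c);hsv=cv2.cvtColor(c['image'],cv2.COLOR_BGR2HSV)
    for n,(u,v) in {'pink':(406,222),'blue':(390,268)}.items():
        w=np.zeros((400,640),np.uint8);cv2.circle(w,(u,v),9,255,-1)
        k,l,st,ce=cv2.connectedComponentsWithStats(cv2.inRange(hsv,(0,0,60),(180,80,135))&w);i=1+np.argmax(st[1:,4])
        print(n,ce[i],ray(c,*ce[i],133),np.median(P[l==i],0))
E
```

```text
False
True
21.2583 [437.02 218.23  78.32] [-0.38 -1.43  7.61]
25.4167 85.23468597934212 [-0.13 -0.36  0.34]
pink [406.27 220.06] [434.56 215.85 133.  ] [429.19 210.53 129.72]
blue [389.77 268.3 ] [545.34 252.55 133.  ] [545.19 252.55 132.74]
```

View pics/s4.png

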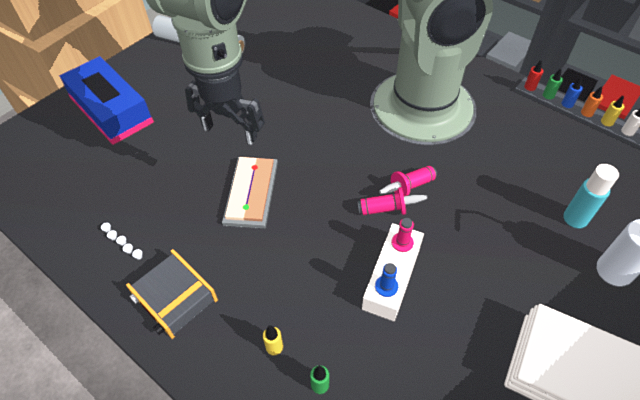

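The pink pen stands upright in its hole with its cap at about (406,222), as at the start. The blue pen at (390,268) hasn't moved, and the gripper is clear of everything.

```bash
python3 -c "
from workcell import *
print(finish_job())"
```

```text
the job is handed in; nothing more can be done
None
```

I made the dry pass from green to red with the tip about 5 mm above the skin, stood the pink pen back in its hole and released it, left the blue pen alone, and handed the job in (no verdict shown); the two larger look-alike pens were knocked over during the pick-up and are lying on the table.

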